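# Shut the ledge gate and throw its guarded latch

### The arm

A 6-joint arm with a two-finger parallel gripper is mounted at the origin on the work surface. World frame = base frame: x ahead of the robot, y to its left, z up, the work surface at z = 0. Lengths are in mm, angles in rad, forces in N, time in s.
With the tool pointing down it reaches from about 375 to 925 mm from the base axis. Payload 5.7 kg.
Tool frame: the origin (TCP) lies midway between the tips of the shut fingers; the grasp point (between the pads) lies 19 mm behind it; x points along the fingers, z is the direction in which the jaws open and shut, and the axes are right-handed (so a half turn about x gives the same grasp; the last joint's range is limited). The gripper opens to 88 mm and grips with 3 to 60 N. Pads are 20 mm wide; open, the fingers measure 115 mm over their backs; the gripper's body (75 mm by 178 mm) begins 61 mm behind the grasp point.
Start: joints at [1.2, 0.359, 1.51, -0, 1.272, -0.115], TCP at [151.805, 580.446, 222.623] pointing down, gripper open.
Joint ranges: [-2.97, 2.97], [-1.01, 2.36], [0.21, 2.38], [-0.96, 4.11], [0.2, 2.71], [-2.98, 2.98]. Speed limits (rad/s): [2.39, 2.39, 3.14, 3.14, 3.14, 3.14].

### API

Orientations are given as a unit quaternion [x, y, z, w].
In Python, from cell import ctrl gives the robot as it stands.
- The arm moves only by the tool carry_out, never from a script. Its argument "targets" is a list of rows, each a list of 3 entries, a list of its own where there are three numbers: the turn, a rotation vector about the tool's x, y, z in degrees, then the shift along the tool's x, y, z in m, then the finger opening in m, from 0 to 0.0878. In form: [[[wx, wy, wz], [x, y, z], grip], ...]. A call has 1 to 12 rows; each row shifts and turns the commanded pose from where the row before left it, along the tool's axes as they then stand; what a row does not reach is not made up. A row lasts 1/12 s, in which the tool goes at most 41.7 mm and 7.16 degrees, less where a joint would pass 70% of its speed; a pose out of reach is approached as far as the arm can. A call with a gripper value outside its range is refused whole. The fingers move at their own pace and stop on an object; "newtons" is the grip in N (left out, the last holds). Time passes only in rows, so rows that do not move let the fingers close. It gives the time, the measured TCP pose, the force and the opening at its end, in the units of the state.
- ctrl.read_state(): the state, without advancing time (a new reading comes with each control period).
- ctrl.get_image(name): name is "side" or "top"; returns a dict with "img" (384x512x3 uint8, red, green, blue), "fx", "fy", "cx", "cy" (pixels), "k1" (the pictures are not rectified: a ray, as slopes to the right and down, at radius r is drawn at 1 + k1 r^2 times it, then the intrinsics apply), "R" (3x3) and "t" (3): a world point X has camera coordinates R X + t. Camera axes: x right, y down, z forward; pixel columns grow to the right and rows downward; lengths in mm; the calibration is good to about 2 mm. A picture is of the moment at which its call begins. There is no depth.
- ctrl.finish_job(): hands the job in, once; it reports no verdict.
The state is a dict: "clock": time; "qpos": joint angles; "qd": joint speeds; "effort": joint torques, N m; "tcp_pos": TCP position; "eef_rot": TCP orientation; "wrist_force": force on the tool from outside, world axes, zero at the start; "moment": the same for the moment, N m; "gripper_width": opening from 0.0 (shut) to 1.0 (fully open).
Only numpy, scipy, OpenCV 4.12 (cv2) and the standard library are available. Lean on these libraries where they do the work, as an engineer would, in place of code of your own. Each camera call takes 0.05 s, during which the arm holds its last target. There are 200 camera calls.

### The job

Push the open green steel gate fully shut, then reach down through the window in the yellow guard hood and press the red latch lever all the way down, without touching the hood. Both stay where they are left; come back out clear, and do not lift or shift any of the loose parts lying about.

Things in the scene. Friction and masses are not known exactly. Their poses are not given: they have to be found in the camera images.
- ledge: Fixed concrete ledge slab, 280 x 560 x 30 mm high. Origin at table level under the middle of the closed gate; its x axis points away from the robot, across the closed gate, y along the closed gate towards the hinge, z up. The slab spans x -80 to +200 mm, y -350 to +210 mm. Two steel posts, 22 x 16 mm, tops 135 mm above the table, stand at y +145 mm (hinge) and y -127 mm (latch side).
- gate (a joint): Opening angle of the gate in rad: 0 = fully shut against its stop, grows as the free edge swings towards the robot (up to 1.2). Starts about 0.3 to 0.5 open. Stiff hinge (0.12 N m): it stays where it is left and about 1 N on the leaf moves it. The leaf is an upright green steel sheet in a dark frame, 240 mm wide from hinge to free edge, 12 mm thick, lower edge 35 mm and upper edge 135 mm above the table.
- gate_hinge (a point): Point on the vertical hinge axis of the gate, at the height of the leaf's upper edge (135 mm above the table), in the middle of the leaf's thickness. Its frame turns with the leaf: x out of the leaf's back (away from the robot), -y along the leaf to its free edge, z up.
- gate_push (a point): Point on the robot-side face of the gate leaf, 170 mm from the hinge axis along the leaf, 30 mm below the leaf's upper edge: a good place to push. Its frame turns with the leaf: x is the direction to push (normal to the leaf), y towards the hinge, z up.
- guard: Fixed yellow steel guard hood over the latch, standing on the ledge at the gate's latch side: closed box 130 x 130 x 105 mm high, 4 mm thick, open only by a square window 76 x 76 mm in the middle of its flat top. Origin at the centre of its underside (30 mm above the table); the window's centre is 105 mm straight above it. x and y run along the window's sides, z up. Must not be touched.
- lever (a joint): Angle of the latch lever in rad: 0 = up, 0.45 = fully down at its stop; pressed down it grows. Starts 0 to 0.1. Friction-held (about 5 to 6 N at the pad to move it) and stays where it is left.
- lever_pad (a point): Centre of the upper face of the red lever pad, 42 x 42 mm, 8 mm thick, seen through the window, about 16 mm below the top of the hood with the lever up and about 39 mm below when fully down. The lever hinges 53 mm behind it, on the guard's +x side, so the pad goes down and tips in a short arc. Its frame turns with the lever.
- tube_mount: Loose wooden picture-tube mount, 70 x 120 x 78 mm high, two upright cheeks; origin at the centre of its underside, z up. Stands on the ledge behind the gate. Leave alone.
- coil: Loose copper deflection coil, flared ring 57 mm across, 40 mm high; origin at the centre of its underside. On the ledge behind the gate. Leave alone.
- grey_knob: Loose grey plastic knob, 42 mm across, 24 mm high; origin at the centre of its underside. On the ledge behind the gate. Leave alone.
- bolt_set: Four bronze mounting bolts standing in a wooden block, one loose piece 50 x 50 x 36 mm high; origin at the centre of its underside. On the ledge behind the gate. Leave alone.
- wire_spool: Loose black spool with copper winding, 48 mm across, 34 mm high; origin at the centre of its underside. On the ledge behind the gate. Leave alone.
- screwdriver: Loose screwdriver lying along its x axis on the table at the left; origin under its middle. Leave alone.
- jar: Loose glass jar with a blue cap, 56 mm across, 70 mm high, on the table at the right, nearer the robot; origin at the centre of its underside. Leave alone.

How it is judged:
By the outcome, as a careful person would: the job done as asked, in the order asked, and still so for the second after the job is handed in, with the robot touching nothing.
It also fails if it takes over 40 s, if anything falls off the work surface, if the arm or the gripper's body presses on something with over 40 N, if the wrist force passes 120 N, or if a joint passes its speed limit or range.

## Working session

There is one attempt and no reset: what is moved stays moved. The work goes in short steps, Python scripts to look and compute and a tool call to move; the robot and the scene stay as the last step left them, time stands still between calls to the robot, and variables do not carry over. Pictures are saved under pics/ and viewed, about 8 in all and at most 12, crops included, and the job is handed in when it is done.

Besides the shell and the picture viewer there is one more tool, called as name(argument=value, ...) on one line, values as JSON. carry_out: Moves the arm, as the interface text tells. Its arguments: {"type":"object","properties":{"targets":{"type":"array","items":{"type":"array"}},"newtons":{"type":"number"}},"required":["targets"]}

```bash
mkdir -p pics; cat > h.py <<'E'
import numpy as np, cv2
from cell import ctrl
from scipy.spatial.transform import Rotation as Ro
def K(d): return np.array([[d['fx'],0,d['cx']],[0,d['fy'],d['cy']],[0,0,1]],float), np.array([d['k1'],0,0,0],float)
def ray(d,uv):
    k,c=K(d); p=cv2.undistortPoints(np.array(uv,float).reshape(-1,1,2),k,c)[:,0]
    R=np.array(d['R']);t=np.array(d['t']); D=np.c_[p,np.ones(len(p))]@R
    return -R.T@t,D
def plane(d,uv,z):
    o,D=ray(d,uv); return o+D*((z-o[2])/D[:,2])[:,None]
def proj(d,X):
    k,c=K(d); R=np.array(d['R']); return cv2.projectPoints(np.array(X,float).reshape(-1,1,3),cv2.Rodrigues(R)[0],np.array(d['t'],float),k,c)[0][:,0]
def save(d,n,crop=None,s=1):
    im=d['img'][:,:,::-1]
    if crop: x,y,w,h=crop; im=im[y:y+h,x:x+w]
    cv2.imwrite('pics/'+n,cv2.resize(im,None,fx=s,fy=s,interpolation=cv2.INTER_CUBIC))
E
python3 - <<'E'
from h import *
import pickle
D={n:ctrl.get_image(n) for n in('top','side')}
pickle.dump(D,open('d.pkl','wb'))
for n,d in D.items():
    save(d,n+'0.png',s=1.5); R=np.array(d['R']); print(n,d['fx'],d['k1'],(-R.T@d['t']).round(),R[2].round(2))
s=ctrl.read_state(); print(s); print(Ro.from_quat(s['eef_rot']).as_matrix().round(3))
E
```

```text
top 369.5706695659039 -0.08147628125090806 [ 447.   96. 1133.] [ 0.07  0.   -1.  ]
side 368.1161144639132 -0.07671932429910967 [ 276. -484.  884.] [ 0.27  0.58 -0.77]
{'clock': 0.1, 'qpos': array([ 1.19988397e+00,  3.59421815e-01,  1.51131594e+00,  5.15877853e-06,
        1.27250874e+00, -1.15104950e-01]), 'qd': array([ 8.22584754e-04, -4.68496679e-05, -3.70367021e-03, -6.86623763e-04,
       -4.86465698e-05,  2.03641172e-05]), 'effort': array([ 9.43601590e-04, -5.16358960e+01, -2.71413463e+01,  6.77102990e-02,
        2.78022926e-02, -5.47472655e-05]), 'tcp_pos': array([151.59718958, 579.88906711, 221.90344769]), 'eef_rot': array([-0.43243787,  0.5601952 ,  0.4318372 ,  0.5591918 ]), 'wrist_force': array([-0.18890119,  0.94480476,  0.4314903 ]), 'moment': array([-0.02018232,  0.0299944 , -0.05799172]), 'gripper_width': 0.9978194528131245}
[[-0.001 -0.967  0.253]
 [-0.002  0.253  0.967]
 [-1.     0.    -0.002]]
```

View pics/top0.png

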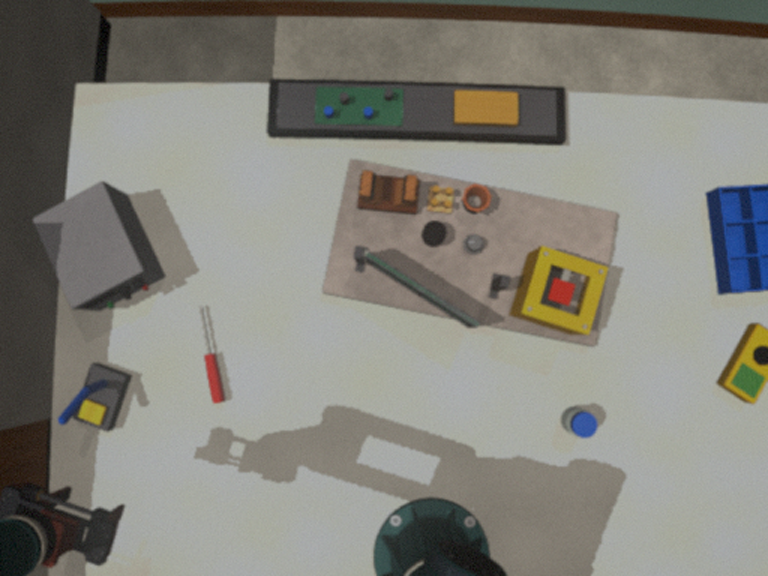

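View pics/side0.png

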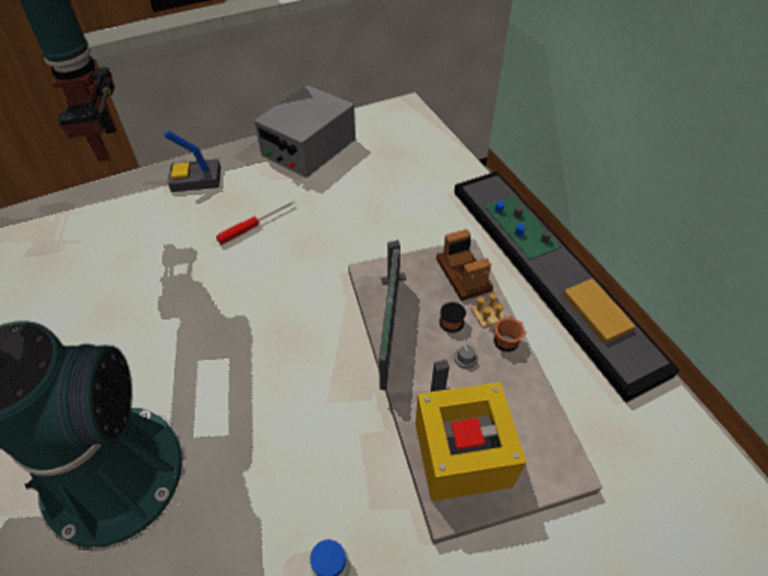

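The pictures show: gate hinge near (365,256) and free edge near (475,325) in the enlarged top view, the hood at (563,291) with the red pad at (562,292), the latch post at (500,285), and the ledge corners at (352,160), (617,212), (597,346) and (323,293). Next I measure these.

```bash
cat > m.py <<'E'
from h import *
def hsv(d): return cv2.cvtColor(d['img'],cv2.COLOR_RGB2HSV)
def big(m):
    n,l,s,c=cv2.connectedComponentsWithStats(m.astype(np.uint8)); i=1+np.argmax(s[1:,4]); return (l==i).astype(np.uint8)
def hood(d,n):
    h=hsv(d); m=((h[...,0]>20)&(h[...,0]<35)&(h[...,1]>150)&(h[...,2]>60)).astype(np.uint8)
    roi=np.zeros_like(m)
    if n=='top': roi[155:235,335:415]=1
    else: roi[245:340,265:360]=1
    m=big(m*roi)
    cs,hi=cv2.findContours(m,cv2.RETR_CCOMP,cv2.CHAIN_APPROX_NONE)
    inner=max((c for c,x in zip(cs,hi[0]) if x[3]>=0),key=cv2.contourArea)
    outer=max((c for c,x in zip(cs,hi[0]) if x[3]<0),key=cv2.contourArea)
    r=((h[...,0]<8)|(h[...,0]>172))&(h[...,1]>150)&(h[...,2]>60)
    red=np.zeros_like(m); cv2.drawContours(red,[inner],-1,1,-1); red=big(r&(red>0))
    rc=max(cv2.findContours(red,0,cv2.CHAIN_APPROX_NONE)[0],key=cv2.contourArea)
    return inner[:,0],outer[:,0],rc[:,0]
E
python3 - <<'E'
from m import *
import pickle
D=pickle.load(open('d.pkl','rb'))
t=D['top']
lc=plane(t,np.array([[352,160],[617,212],[597,346],[323,293]])/1.5,30)
print('ledge',lc.round(0).tolist(),[np.linalg.norm(lc[i]-lc[i-1]).round() for i in range(4)])
for n,d in D.items():
    i,o,r=hood(d,n)
    for nm,c,z in(('win',i,135),('outer',o,135),('pad',r,117)):
        X=plane(d,c,z)[:,:2].astype(np.float32); b=cv2.minAreaRect(X); print(n,nm,[np.round(x,1) for x in b], 'px',cv2.minAreaRect(c.astype(np.float32))[0])
# ledge frame from post-to-hinge direction
ax=(lc[1]+lc[2]-lc[0]-lc[3])[:2]; ax=-ax/np.linalg.norm(ax) # +y toward hinge
xx=np.array([ax[1],-ax[0]]); c=lc[:,:2].mean(0); O=c-60*xx+70*ax
print('y',ax,'x',xx,'O',O.round(1))
# check predictions: hinge post, latch post tops
P=[[*(O+145*ax),135],[*(O-127*ax),135],[*(O+120*ax),135]]
for n,d in D.items(): print(n,proj(d,P).round(1)*1.5)
for n,cr in(('top',(210,140,210,110)),('side',(220,140,190,200))):
    d=D[n]; save(d,n+'c.png',cr,3)
E
```

```text
ledge [[795.0, 178.0, 30.0], [704.0, -367.0, 30.0], [429.0, -324.0, 30.0], [522.0, 228.0, 30.0]] [np.float64(278.0), np.float64(553.0), np.float64(278.0), np.float64(560.0)]
top win [array([ 532.7, -223. ]), array([78.6, 81.4]), np.float64(73.2)] px (376.20001220703125, 192.9000244140625)
top outer [array([ 530. , -219.7]), array([135.5, 135.2]), np.float64(73.9)] px (374.8899230957031, 193.86700439453125)
top pad [array([ 530.6, -222. ]), array([42.3, 41.8]), np.float64(73.2)] px (373.6499938964844, 194.04998779296875)
side win [array([ 529.4, -229.6]), array([65.5, 79.2]), np.float64(75.6)] px (313.88238525390625, 288.0294189453125)
side outer [array([ 521.6, -235.4]), array([160.7, 140.1]), np.float64(73.7)] px (313.3830261230469, 292.2094421386719)
side pad [array([ 528.9, -224.2]), array([42.9, 43.8]), np.float64(74.4)] px (311.7567443847656, 288.54052734375)
y [0.16535807 0.9862336 ] x [ 0.9862336  -0.16535807] O [564.8   7.6]
top [[360.   253.2 ]
 [507.   281.7 ]
 [373.5  255.75]]
side [[393.3  244.35]
 [442.05 366.3 ]
 [397.05 253.8 ]]
```

View pics/topc.png

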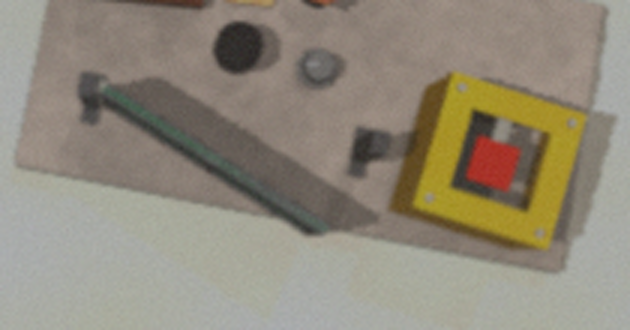

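View pics/sidec.png

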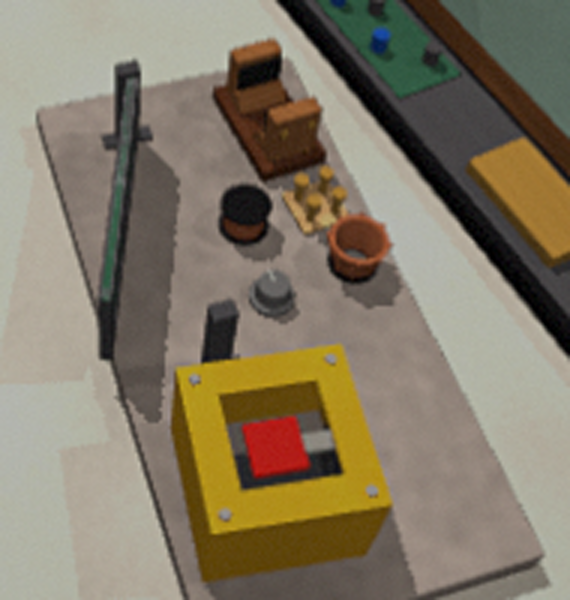

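Topc shows the leaf's top edge running from (100,86) to (317,229), the latch post at (372,145) and the window at (497,160) with the pad at (493,165). Sidec shows the leaf top running from (130,85) to (107,290), and the lever arm leaving the pad away from the robot.

```bash
python3 - <<'E'
from m import *
import pickle
D=pickle.load(open('d.pkl','rb'))
a=plane(D['top'],np.array([[100,86],[316,229],[372,145],[90,80]])/3+[210,140],135)
b=plane(D['side'],np.array([[132,82],[108,288],[222,308],[126,66]])/3+[220,140],135)
print('hinge,free,latchpost,hingepost',a.round(),b.round(),sep='\n')
m=(a+b)/2; H,F,L,P=m[:,:2]
print(np.linalg.norm(F-H),'posts',np.linalg.norm(L-P))
yv=(P-L)/np.linalg.norm(P-L); u=(F-H)/np.linalg.norm(F-H); print('yaxis',yv)
ang=np.arccos(u@-yv); print('open',ang)
O=(L+P)/2-9*yv;xv=np.array([yv[1],-yv[0]]);print('O',O,'x',xv,'H pred',O+120*yv)
Hh=(H+O+120*yv)/2
R=Ro.from_quat(ctrl.read_state()['eef_rot']).as_matrix()
tcp=ctrl.read_state()['tcp_pos']
for th in (ang,ang/2,0):
    d=-yv*np.cos(th)-xv*np.sin(th); n=np.array([d[1],-d[0]]); n=n if n@xv>0 else -n
    pt=Hh+170*d-6*n; print('th',th,'push pt',pt.round(1),'n',n.round(3),'pre',(pt-45*n).round(1))
    g=np.r_[pt-45*n,95]; print('tool delta from now', (R.T@(g-tcp)).round(1))
E
```

```text
hinge,free,latchpost,hingepost
[[ 589.  141.  135.]
 [ 465.  -57.  135.]
 [ 542. -107.  135.]
 [ 595.  151.  135.]]
[[ 586.  133.  135.]
 [ 472.  -58.  135.]
 [ 544. -113.  135.]
 [ 590.  154.  135.]]
228.61585088240082 posts 266.7763558448001
yaxis [0.18359246 0.98300245]
open 0.36556449711062605
O [566.0251925   12.27971222] x [ 0.98300245 -0.18359246] H pred [588.05628827 130.24000562]
th 0.36556449711062605 push pt [493.8  -8. ] n [ 0.852 -0.523] pre [455.5  15.5]
tool delta from now [ 127.6 -436.8 -468.9]
th 0.18278224855531303 push pt [521.2 -22.7] n [ 0.933 -0.359] pre [479.2  -6.6]
tool delta from now [ 127.6 -465.3 -484.3]
th 0 push pt [550.7 -32.2] n [ 0.983 -0.184] pre [506.5 -24. ]
tool delta from now [ 127.6 -496.2 -494.2]
```

carry_out(targets=[[[0,0,0],[0,-0.024,-0.026],0],[[0,0,0],[0,-0.024,-0.026],0],[[0,0,0],[0,-0.024,-0.026],0],[[0,0,0],[0,-0.024,-0.026],0],[[0,0,0],[0,-0.024,-0.026],0],[[0,0,0],[0,-0.024,-0.026],0],[[0,0,0],[0,-0.024,-0.026],0],[[0,0,0],[0,-0.024,-0.026],0],[[0,0,0],[0,-0.024,-0.026],0],[[0,0,0],[0,-0.024,-0.026],0],[[0,0,0],[0,-0.024,-0.026],0],[[0,0,0],[0,-0.024,-0.026],0]], newtons=10)

```text
clock: 1.1
tcp_pos: [351.7, 204.1, 222.6]
eef_rot: [-0.432, 0.56, 0.432, 0.56]
wrist_force: [1.2, -0.4, 0.2]
gripper_width: 0.129
```

carry_out(targets=[[[0,0,0],[0,-0.024,-0.026],0],[[0,0,0],[0,-0.024,-0.026],0],[[0,0,0],[0,-0.024,-0.026],0],[[0,0,0],[0,-0.024,-0.026],0],[[0,0,0],[0,-0.024,-0.026],0],[[0,0,0],[0,-0.024,-0.026],0],[[0,0,0],[0,0,0],0],[[0,0,0],[0,0,0],0]])

```text
clock: 1.77
tcp_pos: [451.8, 17.0, 222.4]
eef_rot: [-0.431, 0.561, 0.431, 0.56]
wrist_force: [-0.6, 0.6, 0.1]
gripper_width: 0.006
```

carry_out(targets=[[[0,0,0],[0.032,0,0],0],[[0,0,0],[0.032,0,0],0],[[0,0,0],[0.032,0,0],0],[[0,0,0],[0.031,0,0],0],[[0,0,0],[0,0,0],0],[[0,0,0],[0,-0.008,-0.003],0],[[0,0,0],[0,-0.008,-0.003],0],[[0,0,0],[0,-0.008,-0.003],0],[[0,0,0],[0,-0.008,-0.002],0],[[0,0,0],[0,-0.008,-0.002],0],[[0,0,0],[0,-0.008,-0.002],0],[[0,0,0],[0,0,0],0]])

```text
clock: 2.77
tcp_pos: [496.9, -9.5, 96.5]
eef_rot: [-0.433, 0.559, 0.431, 0.561]
wrist_force: [0.5, 0.4, 0.4]
gripper_width: 0.009
```

carry_out(targets=[[[0,0,0],[0,-0.008,-0.002],0],[[0,0,0],[0,-0.008,-0.002],0],[[0,0,0],[0,-0.008,-0.001],0],[[0,0,0],[0,0,0],0]])

```text
clock: 3.1
tcp_pos: [518.3, -20.1, 95.9]
eef_rot: [-0.433, 0.559, 0.431, 0.56]
wrist_force: [0.8, -0.3, 0.2]
gripper_width: 0.004
```

```bash
python3 - <<'E'
from m import *
d=ctrl.get_image('top'); e=ctrl.get_image('side')
save(d,'t1.png',(210,130,210,120),3)
save(e,'s1.png',(220,140,190,200),3)
im=np.hstack([cv2.resize(cv2.imread('pics/t1.png'),(430,246)),cv2.resize(cv2.imread('pics/s1.png'),(370,390))[:246]]) ; cv2.imwrite('pics/c1.png',im)
E
```

```text
(no output)
```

View pics/c1.png

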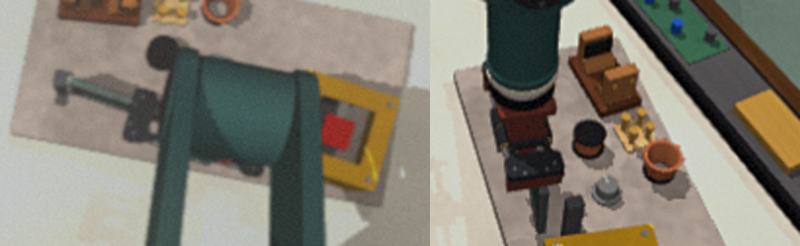

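The leaf has followed the fingers and its free edge is close to the latch post. I keep pushing in small steps and watch the force.

carry_out(targets=[[[0,0,0],[0,-0.004,-0.001],0],[[0,0,0],[0,-0.004,0],0],[[0,0,0],[0,-0.004,0],0],[[0,0,0],[0,0,0],0]])

```text
clock: 3.53
tcp_pos: [528.4, -23.5, 95.8]
eef_rot: [-0.432, 0.559, 0.432, 0.56]
wrist_force: [-0.0, 0.4, 1.0]
gripper_width: 0.002
```

carry_out(targets=[[[0,0,0],[0,-0.003,0],0],[[0,0,0],[0,-0.003,0],0],[[0,0,0],[0,0,0],0]])

```text
clock: 3.78
tcp_pos: [533.8, -24.9, 95.7]
eef_rot: [-0.432, 0.56, 0.432, 0.56]
wrist_force: [1.0, -0.9, -0.4]
gripper_width: 0.005
```

carry_out(targets=[[[0,0,0],[0,-0.002,0],0],[[0,0,0],[0,-0.002,0],0],[[0,0,0],[0,0,0],0]])

```text
clock: 4.03
tcp_pos: [537.5, -25.8, 95.7]
eef_rot: [-0.432, 0.56, 0.432, 0.56]
wrist_force: [0.6, 0.4, 0.1]
gripper_width: 0.002
```

carry_out(targets=[[[0,0,0],[0,-0.002,0],0],[[0,0,0],[0,0,0],0]])

```text
clock: 4.2
tcp_pos: [539.3, -26.3, 95.7]
eef_rot: [-0.432, 0.56, 0.432, 0.56]
wrist_force: [-0.7, 0.1, -0.5]
gripper_width: 0.003
```

carry_out(targets=[[[0,0,0],[0,-0.002,0],0],[[0,0,0],[0,0,0],0]])

```text
clock: 4.37
tcp_pos: [541.2, -26.9, 95.7]
eef_rot: [-0.432, 0.56, 0.432, 0.56]
wrist_force: [-0.5, 0.9, -0.5]
gripper_width: 0.007
```

carry_out(targets=[[[0,0,0],[0,-0.002,0],0],[[0,0,0],[0,0,0],0]])

```text
clock: 4.53
tcp_pos: [542.3, -27.1, 95.5]
eef_rot: [-0.432, 0.56, 0.432, 0.559]
wrist_force: [-2.4, 0.2, 1.0]
gripper_width: 0.007
```

carry_out(targets=[[[0,0,0],[0,-0.002,0],0],[[0,0,0],[0,0,0],0]])

```text
clock: 4.7
tcp_pos: [542.3, -27.2, 95.3]
eef_rot: [-0.431, 0.561, 0.433, 0.559]
wrist_force: [-6.8, 2.7, 5.2]
gripper_width: 0.008
```

carry_out(targets=[[[0,0,0],[0,-0.002,0],0],[[0,0,0],[0,0,0],0]])

```text
clock: 4.87
tcp_pos: [542.3, -27.3, 95.1]
eef_rot: [-0.43, 0.562, 0.434, 0.558]
wrist_force: [-10.1, 2.3, 8.4]
gripper_width: 0.005
```

Firm stop reached. I back off along the normal, then rise.

carry_out(targets=[[[0,0,0],[0,0.015,0],0],[[0,0,0],[0,0.025,0],0],[[0,0,0],[0,0.025,0],0],[[0,0,0],[-0.03,0,0],0],[[0,0,0],[-0.035,0,0],0],[[0,0,0],[-0.035,0,0],0],[[0,0,0],[-0.03,0,0],0],[[0,0,0],[0,0.03,0.03],0],[[0,0,0],[0,0.03,0.03],0],[[0,0,0],[0,0,0.03],0],[[0,0,0],[0,0,0.03],0],[[0,0,0],[0,0,0],0]])

```text
clock: 5.87
tcp_pos: [458.5, 122.1, 226.4]
eef_rot: [-0.433, 0.558, 0.433, 0.561]
wrist_force: [1.3, -0.5, 1.2]
gripper_width: 0.005
```

```bash
python3 - <<'E'
from m import *
d=ctrl.get_image('top'); e=ctrl.get_image('side')
save(d,'t2.png',(210,130,210,120),3); save(e,'s2.png',(220,140,190,200),3)
cv2.imwrite('pics/c2.png',np.hstack([cv2.resize(cv2.imread('pics/t2.png'),(420,240)),cv2.resize(cv2.imread('pics/s2.png'),(380,400))[80:320]]))
s=ctrl.read_state(); R=Ro.from_quat(s['eef_rot']).as_matrix(); print(s['tcp_pos'],s['wrist_force'])
for n,x in(('top',d),('side',e)):
    try:
        i,o,r=hood(x,n); b=cv2.minAreaRect(plane(x,r,117)[:,:2].astype(np.float32)); print(n,b)
    except Exception as ex: print(n,ex)
print((R.T@(np.array([524,-221,150])-s['tcp_pos'])).round(1)); print(R.round(3))
E
```

```text
[457.2849197  118.78060768 225.81107152] [-0.56370728 -0.86372735 -0.15370469]
top attempt to get argmax of an empty sequence
side ((528.5942993164062, -224.4315185546875), (42.74318313598633, 42.4532356262207), 74.44544982910156)
[  76.  -149.6 -312.2]
[[ 0.001 -0.968  0.25 ]
 [-0.     0.25   0.968]
 [-1.    -0.001 -0.   ]]
```

View pics/c2.png

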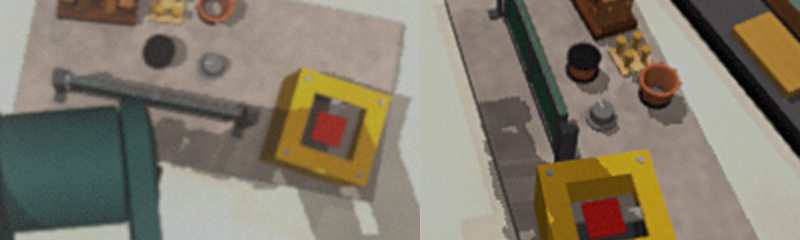

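The gate now lies in line between both posts, shut. The loose parts are unmoved. Next, over the window.

carry_out(targets=[[[0,0,0],[0,-0.0125,-0.026],0],[[0,0,0],[0,-0.0125,-0.026],0],[[0,0,0],[0,-0.0125,-0.026],0],[[0,0,0],[0,-0.0125,-0.026],0],[[0,0,0],[0,-0.0125,-0.026],0],[[0,0,0],[0,-0.0125,-0.026],0],[[0,0,0],[0,-0.0125,-0.026],0],[[0,0,0],[0,-0.0125,-0.026],0],[[0,0,0],[0,-0.0125,-0.026],0],[[0,0,0],[0,-0.0125,-0.026],0],[[0,0,0],[0,-0.0125,-0.026],0],[[0,0,0],[0,-0.0125,-0.026],0]])

```text
clock: 6.97
tcp_pos: [522.0, -224.6, 225.5]
eef_rot: [-0.432, 0.56, 0.432, 0.56]
wrist_force: [0.8, 0.3, -0.2]
gripper_width: 0.007
```

carry_out(targets=[[[0,0,0],[0.02,0,0],0],[[0,0,0],[0.03,0,0],0],[[0,0,0],[0.02,0,0],0],[[0,0,0],[0,0,0],0],[[0,0,0],[0,0,0],0]])

```text
clock: 7.38
tcp_pos: [521.5, -222.3, 154.9]
eef_rot: [-0.431, 0.561, 0.433, 0.559]
wrist_force: [0.1, -0.3, -0.6]
gripper_width: 0.008
```

```bash
python3 - <<'E'
from m import *
e=ctrl.get_image('side'); d=ctrl.get_image('top')
save(e,'s3.png',(230,200,150,150),3); save(d,'t3.png',(300,120,120,120),3)
cv2.imwrite('pics/c3.png',np.hstack([cv2.imread('pics/s3.png')[:,:435],cv2.imread('pics/t3.png')[:360].copy() if 0 else cv2.resize(cv2.imread('pics/t3.png'),(360,450))]))
s=ctrl.read_state(); print(s['tcp_pos'],s['qpos'].round(2)); print(proj(e,[s['tcp_pos'],[524,-221,135]]))
E
```

```text
[ 523.42766011 -222.69445957  156.89985952] [-0.52  0.38  1.66 -0.    1.1  -1.84]
[[310.90869324 281.05119862]
 [309.60809101 284.68254883]]
```

View pics/c3.png

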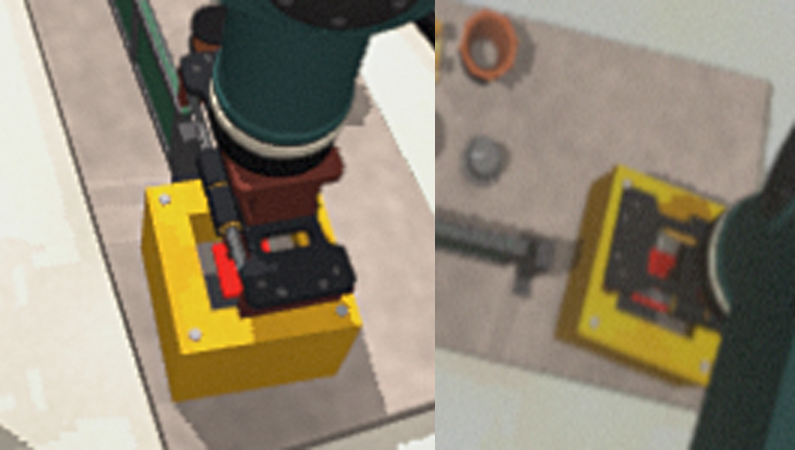

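The fingers are over the window, with the red pad visible beside them at (228,270). I descend to just above the pad, then press.

carry_out(targets=[[[0,0,0],[0.015,0,0],0],[[0,0,0],[0.015,0,0],0],[[0,0,0],[0,0,0],0]])

```text
clock: 7.73
tcp_pos: [522.5, -221.5, 125.3]
eef_rot: [-0.432, 0.56, 0.432, 0.559]
wrist_force: [-0.4, -0.2, -0.1]
gripper_width: 0.008
```

carry_out(targets=[[[0,0,0],[0.004,0,0],0],[[0,0,0],[0.004,0,0],0],[[0,0,0],[0.004,0,0],0],[[0,0,0],[0,0,0],0]])

```text
clock: 8.07
tcp_pos: [523.8, -222.1, 114.3]
eef_rot: [-0.433, 0.559, 0.432, 0.56]
wrist_force: [-0.7, -1.4, 2.5]
gripper_width: 0.008
```

carry_out(targets=[[[0,0,0],[0.003,0,0],0],[[0,0,0],[0.003,0,0],0],[[0,0,0],[0,0,0],0]])

```text
clock: 8.32
tcp_pos: [523.6, -222.1, 108.1]
eef_rot: [-0.433, 0.56, 0.432, 0.56]
wrist_force: [1.0, -0.4, 2.9]
gripper_width: 0.007
```

carry_out(targets=[[[0,0,0],[0.003,0,0],0],[[0,0,0],[0.002,0,0],0],[[0,0,0],[0,0,0],0]])

```text
clock: 8.57
tcp_pos: [523.9, -222.1, 103.2]
eef_rot: [-0.433, 0.559, 0.431, 0.56]
wrist_force: [0.9, -1.0, 4.0]
gripper_width: 0.011
```

carry_out(targets=[[[0,0,0],[0.002,0,0],0],[[0,0,0],[0,0,0],0]])

```text
clock: 8.73
tcp_pos: [524.0, -222.2, 101.2]
eef_rot: [-0.433, 0.559, 0.431, 0.56]
wrist_force: [1.6, 0.1, 4.6]
gripper_width: 0.008
```

carry_out(targets=[[[0,0,0],[0.002,0,0],0],[[0,0,0],[0,0,0],0]])

```text
clock: 8.9
tcp_pos: [523.9, -222.1, 99.1]
eef_rot: [-0.433, 0.559, 0.432, 0.56]
wrist_force: [0.3, -0.7, 3.8]
gripper_width: 0.006
```

carry_out(targets=[[[0,0,0],[0.002,0,0],0],[[0,0,0],[0,0,0],0]])

```text
clock: 9.07
tcp_pos: [523.7, -222.0, 97.0]
eef_rot: [-0.433, 0.56, 0.432, 0.56]
wrist_force: [0.1, -0.9, 4.2]
gripper_width: 0.006
```

carry_out(targets=[[[0,0,0],[0.002,0,0],0],[[0,0,0],[0,0,0],0]])

```text
clock: 9.23
tcp_pos: [523.9, -222.1, 95.4]
eef_rot: [-0.433, 0.559, 0.432, 0.56]
wrist_force: [0.5, 0.2, 8.5]
gripper_width: 0.008
```

carry_out(targets=[[[0,0,0],[0.001,0,0],0],[[0,0,0],[0,0,0],0]])

```text
clock: 9.4
tcp_pos: [524.0, -222.1, 95.2]
eef_rot: [-0.433, 0.559, 0.431, 0.56]
wrist_force: [-0.5, 0.6, 14.7]
gripper_width: 0.005
```

The lever is on its stop: z holds at 95.2 while the force climbs. One more millimetre to be sure, then I withdraw straight up and clear.

carry_out(targets=[[[0,0,0],[0.001,0,0],0],[[0,0,0],[0,0,0],0],[[0,0,0],[0,0,0],0]])

```text
clock: 9.65
tcp_pos: [524.1, -222.2, 95.0]
eef_rot: [-0.433, 0.559, 0.431, 0.56]
wrist_force: [-2.1, 1.7, 19.8]
gripper_width: 0.004
```

carry_out(targets=[[[0,0,0],[-0.01,0,0],0],[[0,0,0],[-0.02,0,0],0],[[0,0,0],[-0.03,0,0],0],[[0,0,0],[-0.035,0,0],0],[[0,0,0],[-0.035,0,0],0],[[0,0,0],[0,0.02,0.03],0],[[0,0,0],[0,0.01,0.035],0],[[0,0,0],[0,0.01,0.035],0],[[0,0,0],[0,0.01,0.035],0],[[0,0,0],[0,0.01,0.035],0],[[0,0,0],[0,0.01,0.035],0],[[0,0,0],[0,0.01,0.035],0]])

```text
clock: 10.65
tcp_pos: [504.9, 32.5, 222.3]
eef_rot: [-0.432, 0.56, 0.433, 0.559]
wrist_force: [0.9, 0.6, 0.1]
gripper_width: 0.005
```

carry_out(targets=[[[0,0,0],[0,0.02,0.035],0],[[0,0,0],[0,0.02,0.035],0],[[0,0,0],[0,0.02,0.035],0],[[0,0,0],[0,0.02,0.035],0],[[0,0,0],[0,0.02,0.035],0],[[0,0,0],[0,0.02,0.035],0],[[0,0,0],[0,0,0],0],[[0,0,0],[0,0,0],0]])

```text
clock: 11.32
tcp_pos: [441.7, 265.8, 222.1]
eef_rot: [-0.433, 0.559, 0.434, 0.558]
wrist_force: [0.0, -0.2, -0.2]
gripper_width: 0.005
```

```bash
python3 - <<'E'
from m import *
import pickle
D=pickle.load(open('d.pkl','rb'))
d=ctrl.get_image('top'); e=ctrl.get_image('side')
save(d,'t4.png',(210,100,210,140),3); save(e,'s4.png',(220,140,190,200),3)
cv2.imwrite('pics/c4.png',np.hstack([cv2.resize(cv2.imread('pics/t4.png'),(420,280)),cv2.resize(cv2.imread('pics/s4.png'),(380,400))[:280] if 0 else cv2.resize(cv2.imread('pics/s4.png'),(266,280))]))
s=ctrl.read_state(); print(s['tcp_pos'],s['wrist_force'].round(1),s['clock'])
# pad centre triangulated + corners
for A,B,l in((D['top'],D['side'],'before'),(d,e,'after')):
    try:
        O=[];V=[]
        for n,x in(('top',A),('side',B)):
            r=hood(x,n)[2]; q=cv2.minAreaRect(r.astype(np.float32))[0]; o,v=ray(x,[q]); O.append(o);V.append(v[0]/np.linalg.norm(v[0]))
        M=sum(np.eye(3)-np.outer(v,v) for v in V); b=sum((np.eye(3)-np.outer(v,v))@o for o,v in zip(O,V)); print(l,np.linalg.solve(M,b).round(1))
    except Exception as ex: print(l,ex)
E
```

```text
[442.81258253 263.58713053 222.19346259] [ 0.  -0.4 -0.2] 11.4167
before [ 531.1 -223.2  112.5]
after [ 532.9 -224.    93.1]
```

View pics/c4.png

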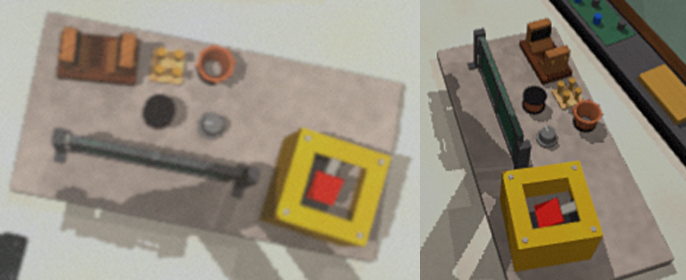

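The gate lies between the posts, and the pad sits tipped and low at z of about 93, having dropped 19 mm. The loose parts are in place and the arm is clear.

```bash
python3 -c "
from cell import ctrl
print(ctrl.finish_job())"
```

```text
the job is handed in; nothing more can be done
None
```

The gate is shut and the latch lever is pressed fully down, in that order. I handed the job in at about 11.4 s of the 40 s allowed.

- **Gate:** I pushed it shut with closed fingers until it stopped moving, and the force rose to about 10 N. The last top and side pictures show the leaf in line between both posts.
- **Lever:** I pressed it through the window until the height held at 95 mm and the force rose to 20 N. The two views put the pad centre at 93 mm, down from 112.5 mm. The expected fully-down height is about 96 mm, and the 3 mm difference is within what I'd expect from the cameras. I did not measure the lever angle itself.
- **Hood and loose parts:** No sideways force suggested contact with the hood. The parts on the ledge look unmoved by eye, and the tool passed well clear of the jar and screwdriver, though neither is in the last pictures. The arm ended clear, with the wrist force near zero.

No check failed.

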